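Probe the depth of the empty tray pocket and clamp the gauge

ROBOT

A 7-joint arm with a two-finger parallel gripper is mounted at the origin on the work surface. World frame = base frame: x ahead of the robot, y to its left, z up, the work surface at z = 0. Lengths are in m, angles in rad, forces in N, time in s.
With the tool pointing down it reaches from about 0.35 to 0.9 m from the base axis. Payload 8.1 kg.
Tool frame: the origin (TCP) lies midway between the tips of the shut fingers; the grasp point (between the pads) lies 19 mm behind it; x points along the fingers, z is the direction in which the jaws open and shut, and the axes are right-handed (so a half turn about x gives the same grasp; the last joint's range is limited). The gripper opens to 92 mm and grips with 3 to 60 N. Pads are 19 mm wide; open, the fingers measure 130 mm over their backs; the gripper's body (75 mm by 190 mm) begins 47 mm behind the grasp point.
Start: joints at [-1.438, 0.434, 0.025, 1.573, -0.012, 1.134, -0.075], TCP at [0.146, 0.608, 0.227] pointing down, gripper open.
Joint ranges: [-2.62, 2.62], [-0.44, 2.09], [-1.27, 1.32], [0.08, 2.57], [-1.32, 4.46], [0.12, 2], [-2.74, 2.74]. Speed limits (rad/s): [2.22, 2.22, 3.01, 3.01, 3.14, 3.14, 3.14].

INTERFACE

Orientations are given as a rotation vector (axis times angle).
In Python, from cell import arm gives the robot as it stands. The module is installed in compiled form; this text tells all that it offers.
- The arm moves only by the tool move_arm, never from a script. Its argument "steps" is text: rows parted by semicolons, each of 5 numbers parted by spaces: the shift along the tool's x, y, z in m, then the turn about the tool's x in rad, then the closure in counts, from 0 (fully open) to 255 (shut). A call has 1 to 10 rows; each row is the pose to reach, as a shift and turn from the pose commanded when the call began, along the tool's axes at that moment; what a row does not reach only later rows make up. A row lasts 1/12 s, in which the tool goes at most 41.7 mm and 7.16 degrees, less where a joint would pass 70% of its speed; a pose out of reach is approached as far as the arm can. A call with a gripper value outside its range is refused whole. The fingers move at their own pace and stop on an object; "squeeze" is the grip in N (left out, the last holds). Time passes only in rows, so rows that repeat a pose let the fingers close. It gives the time, the measured TCP pose, the force and the opening at its end, in the units of the state.
- arm.observe(): the state, without advancing time (a new reading comes with each control period).
- arm.get_image(name): name is "scene" or "side" or "wrist"; returns a dict with "img" (480x640x3 uint8, blue, green, red), "z_map" (480x640 float32, m along the optical axis (not along the pixel's ray), 0 where there is no reading), "vfov" (degrees; the focal length in pixels is half the picture's height over the tangent of half this angle, whatever the lens; pixels are square), "cx", "cy" (the principal point, pixels), "k1" (the pictures are not rectified: a ray, as slopes to the right and down, at radius r is drawn at 1 + k1 r^2 times it, then the intrinsics apply), "extrinsics" (4x4, takes a point from camera to world coordinates). Camera axes: x right, y up, looking along -z (the intrinsics and any distortion apply to the point x, -y, -z); pixel columns grow to the right and rows downward; lengths in m; the calibration is good to about 2 mm. A picture is of the moment at which its call begins.
- arm.sign_off(): hands the job in, once; it reports no verdict.
The state is a dict: "clock": time; "joints": joint angles; "dq": joint speeds; "joint_efforts": joint torques, N m; "position": TCP position; "ee_rot": TCP orientation; "force": force on the tool from outside, world axes, zero at the start; "ft_torque": the same for the moment, N m; "width": opening from 0.0 (shut) to 1.0 (fully open).
Only numpy, scipy, OpenCV 4.12 (cv2) and the standard library are available. Lean on these libraries where they do the work, as an engineer would, in place of code of your own. Each camera call takes 0.05 s, during which the arm holds its last target.

TASK

Take the bridge depth gauge by the black knob of its probe and stand it with its foot bar flat on the rim of the pale tray, over the middle of the one pocket without a vial. Push the probe down gently until its tip touches the bottom of that pocket, let go, and then press the clamp lever fully down so that the probe is locked there, tip still touching. Leave the gauge standing on the tray, and leave the vials and the other things on the bench where they are.

Things in the scene. Friction and masses are not known exactly. Their poses are not given: they have to be found in the camera images.
- tray: Fixed pale blue-violet plastic nest tray, 208 (x) x 130 (y) x 60 mm high, flat rim on top. Origin: centre of its underside, on the bench. Three square pockets 56 x 58 mm in a row along its x axis, 68 mm apart; two hold a vial, one is empty. The bottom of the empty pocket lies at an unknown height, 22 to 44 mm below the rim, so it must be found by touch.
- pocket0 (a point): Centre of the mouth of the tray's first pocket (x = -68 mm of the tray), level with the rim, 60 mm above the bench.
- pocket1 (a point): Centre of the mouth of the middle pocket, level with the rim.
- pocket2 (a point): Centre of the mouth of the third pocket (x = +68 mm of the tray), level with the rim.
- vial0: Loose white vial with a pale green band, diameter 42 mm, 42 mm high, upright in one of the pockets, its top 14 mm below the rim. Origin: centre of its underside.
- vial1: The second such vial, in another pocket.
- gauge: Loose bridge depth gauge, about 0.8 kg in all, standing upright on the bench. Aluminium foot bar 180 (its y) x 44 (its x) x 16 mm; in its middle a grey housing 40 x 44 mm up to 60 mm above the foot's underside, through which the square probe rod slides vertically. A steel clamp lever is hinged on the housing's +y side. Origin: centre of the foot's underside; z up.
- probe (a joint): How far the probe is slid down, m: 0 (top stop) to 0.068. Its tip is 15 mm above the foot's underside at 0, so it stands (value - 0.015) below the foot. About 5 N of friction hold it where it is left; with the clamp lever down it takes some 20 N or more to move. Lifted by the knob, the probe first slides up to its top stop and then carries the whole gauge.
- knob (a point): Centre of the black knob on top of the probe rod, a block 28 mm (gauge x) x 44 mm (gauge y) x 45 mm high; grip it across the 28 mm. It lies 154.5 mm above the foot's underside less the value of joint probe.
- tip: The probe's tip, a steel pin of 12 mm diameter. Origin: its lowest point, on the probe's axis.
- lever (a joint): Clamp lever angle, rad: 0 = raised (37 degrees above level, unclamped), 0.65 = fully down, level (clamped). Hinge axis along gauge x, at y = 28 mm, z = 50 mm of the gauge. It stays where it is left; a push of about 2 to 5 N down on its end moves it.
- lever_pad (a point): Middle of the top of the lever's flat end pad (30 x 28 mm), 78 mm from the hinge: at gauge y = 93 mm, z = 101 mm when raised, y = 106 mm, z = 55 mm when fully down.
- cleaner: Bystander: loose white round bottle, 60 mm diameter, 130 mm high. Origin: centre of its underside.
- driver: Bystander: loose screwdriver, 160 mm long, lying on the bench.

How it is judged:
By the outcome, as a careful person would: the job done as asked, in the order asked, and still so for the second after the job is handed in, with the robot touching nothing.
It also fails if it takes over 46 s, if anything falls off the work surface, if the arm or the gripper's body presses on something with over 40 N, if the wrist force passes 120 N, or if a joint passes its speed limit or range.

## Working session

There is one attempt and no reset: what is moved stays moved. The work goes in short steps, Python scripts to look and compute and a tool call to move; the robot and the scene stay as the last step left them, time stands still between calls to the robot, and variables do not carry over. Pictures are saved under pics/ and viewed, and the job is handed in when it is done.

Besides the shell and the picture viewer there is one more tool, called after ">>>" by a JSON object that holds its "fn" and its "kwargs", one argument or row to a line. move_arm: Moves the arm, as the interface text tells. Its arguments: {"type":"object","properties":{"steps":{"type":"string"},"squeeze":{"type":"number"}},"required":["steps"]}

```bash
mkdir -p pics; cat > h.py <<'E'
from cell import arm
import numpy as np, cv2, pickle
from scipy.spatial.transform import Rotation as R
def shot(name,tag):
    d=arm.get_image(name); pickle.dump(d,open(f'pics/{tag}.pkl','wb')); cv2.imwrite(f'pics/{tag}.png',d['img']); return d
def load(tag): return pickle.load(open(f'pics/{tag}.pkl','rb'))
def cloud(d):
    h,w=d['z_map'].shape; f=h/2/np.tan(np.radians(d['vfov'])/2)
    K=np.array([[f,0,d['cx']],[0,f,d['cy']],[0,0,1.]])
    uu,vv=np.meshgrid(np.arange(w),np.arange(h))
    p=cv2.undistortPoints(np.stack([uu,vv],-1).reshape(-1,1,2).astype(float),K,np.array([d['k1'],0,0,0.])).reshape(h,w,2)
    z=d['z_map']; P=np.stack([p[...,0]*z,-p[...,1]*z,-z,np.ones_like(z)],-1)@np.array(d['extrinsics']).T
    P=P[...,:3]; P[z==0]=np.nan; return P
def crop(d,u0,v0,u1,v1,s,name): cv2.imwrite(f'pics/{name}.png',cv2.resize(d['img'][v0:v1,u0:u1],None,fx=s,fy=s,interpolation=cv2.INTER_CUBIC))
E
python3 - <<'E'
from h import *
s=arm.observe(); print(s)
for n in ['scene','side','wrist']:
    d=shot(n,n+'0'); print(n,d['vfov'],d['k1'],d['cx'],d['cy']); print(np.round(d['extrinsics'],3))
E
```

```text
{'clock': 0.0, 'joints': array([-1.4376068 ,  0.43521958,  0.02495655,  1.57408878, -0.01159596,
        1.13399407, -0.07511635]), 'dq': array([ 0.00089365, -0.00144563,  0.00059753,  0.00029143, -0.0011969 ,
        0.00046297, -0.0015005 ]), 'joint_efforts': array([-3.93989612e-04, -6.67871261e+01,  9.84526277e-01, -3.14455390e+01,
       -6.07515872e-02,  4.29913437e-02,  1.66716259e-04]), 'position': array([0.14593567, 0.60720188, 0.22595012]), 'ee_rot': array([-1.0347813 ,  1.3127498 ,  1.03298752]), 'force': array([ 0.25553361, -0.02842573,  0.0073816 ]), 'ft_torque': array([-0.05302905, -0.01896925,  0.01047788]), 'width': 0.9949459042198431}
scene 42.922873804064146 -0.08660649265317756 330.43893753012753 244.6042830780319
[[-0.023 -0.724  0.69   1.391]
 [ 1.    -0.028  0.004  0.123]
 [ 0.016  0.69   0.724  0.977]
 [ 0.     0.     0.     1.   ]]
side 57.8410302693764 -0.025689297621044417 318.183019976536 238.1636623993691
[[ 0.844  0.339 -0.416  0.305]
 [-0.537  0.532 -0.655 -0.37 ]
 [-0.001  0.776  0.631  0.571]
 [ 0.     0.     0.     1.   ]]
wrist 62.17309231891809 -0.08760728649060656 321.7842450332611 238.04338728799524
[[ 0.234 -0.936 -0.262  0.075]
 [ 0.972  0.225  0.064  0.626]
 [-0.001 -0.27   0.963  0.385]
 [ 0.     0.     0.     1.   ]]
```

View pics/scene0.png

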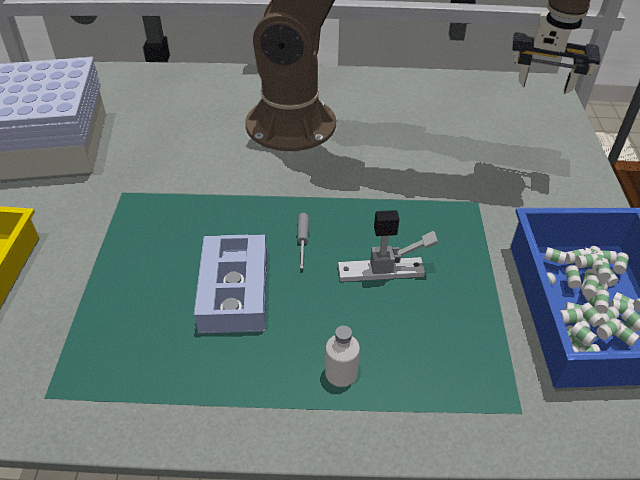

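View pics/side0.png

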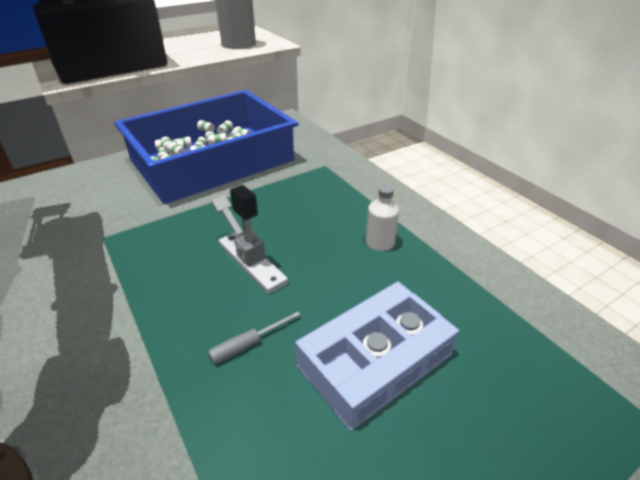

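View pics/wrist0.png

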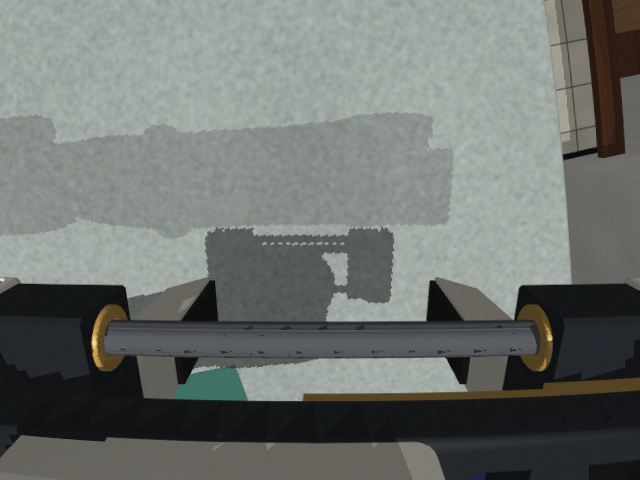

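The scene view shows the gauge at about (383,260), with its knob at (386,222) and the lever pointing to world +y. The tray centre is at about (233,283), and the empty pocket is the one nearest the robot, at (234,247). Next I measure these.

```bash
python3 - <<'E'
from h import *
def info(nm,m,P):
    p=P[m&np.isfinite(P[...,2])]; 
    if len(p)<10: print(nm,'few');return
    r=cv2.minAreaRect((p[:,:2]*1000).astype(np.float32)); print(nm,len(p),'c',np.round(p.mean(0),4),'rect',np.round(r[0],1),np.round(r[1],1),round(r[2],2),'z',np.round(np.percentile(p[:,2],[5,50,95]),4))
for t in ['scene0','side0']:
    d=load(t); P=cloud(d); x,y,z=P[...,0],P[...,1],P[...,2]; im=d['img'].astype(int)
    print(t)
    U,V=np.meshgrid(np.arange(640),np.arange(480))
    if t=='scene0': G=(U>330)&(U<445)&(V>205)&(V<290); T=(U>185)&(U<275)&(V>225)&(V<340); C=(U>315)&(U<370)&(V>320)&(V<390)
    else: G=(U>205)&(U<295)&(V>180)&(V<295); T=(U>290)&(U<465)&(V>275)&(V<430); C=(U>360)&(U<405)&(V>180)&(V<255)
    info('rim',T&(z>.054)&(z<.066),P)
    info('in tray',T&(z>.04)&(z<.052),P)
    info('foot',G&(z>.010)&(z<.021),P)
    dark=(im.sum(-1)<150)
    info('knobtop',G&(z>.165),P); info('knob',G&(z>.13),P)
    info('housing',G&(z>.053)&(z<.066),P)
    info('lever',G&(z>.07)&(z<.115),P)
    info('cleaner',C&(z>.03),P)
    info('driver',(x>.3)&(x<.8)&(y>-.1)&(y<.12)&(z>.006)&(z<.04)&~G&~T&~C,P)
    print(np.nanmax(z[G]))
crop(load('scene0'),180,190,450,345,3,'c1') if 0 else cv2.imwrite('pics/c1.png',cv2.resize(load('scene0')['img'][195:345,185:450],None,fx=3,fy=3,interpolation=cv2.INTER_CUBIC))
E
```

```text
scene0
rim 3571 c [ 0.6061 -0.0771  0.0584] rect [598.  -78.3] [213.3 130.8] 4.35 z [0.0553 0.0584 0.0615]
in tray 1024 c [ 0.6288 -0.0732  0.0455] rect [601.3 -76.6] [207.3 130.2] 4.15 z [0.0408 0.0452 0.0512]
foot 1080 c [0.5379 0.2237 0.0144] rect [534.4 226.3] [ 49.6 180.7] 6.86 z [0.011  0.0143 0.018 ]
knobtop 123 c [0.5345 0.2257 0.1664] rect [533.8 225.9] [26.6 43. ] 5.78 z [0.1651 0.1662 0.168 ]
knob 528 c [0.5409 0.2254 0.1547] rect [535.1 226. ] [33.5 45. ] 9.18 z [0.1327 0.1594 0.1671]
housing 405 c [0.5358 0.2371 0.0582] rect [533.8 245.9] [44.4 84.9] 3.7 z [0.0539 0.0581 0.0635]
lever 371 c [0.5292 0.2883 0.0895] rect [526.6 276.9] [ 33.8 115.1] 4.71 z [0.0725 0.0907 0.1055]
cleaner 1420 c [0.8005 0.144  0.0851] rect [790.4 144.7] [56.  60.1] 1.39 z [0.0372 0.0877 0.1289]
driver 396 c [0.4436 0.0551 0.0187] rect [514.2  76.6] [ 77.7 272.8] 88.11 z [0.011  0.0195 0.0253]
0.16975030429321047
side0
rim 7273 c [ 0.5867 -0.0847  0.0591] rect [595.2 -77.6] [209.4 130.7] 4.17 z [0.0568 0.0593 0.0609]
in tray 2113 c [ 0.5922 -0.0891  0.0458] rect [594.1 -78.3] [207.1 130.7] 4.37 z [0.0408 0.0457 0.0511]
foot 1029 c [0.5305 0.2122 0.0146] rect [538.6 332.4] [398.1  75.1] 85.81 z [0.0118 0.0147 0.0174]
knobtop 183 c [0.5305 0.2249 0.1659] rect [530.5 226. ] [26.7 43. ] 7.75 z [0.1651 0.1658 0.167 ]
knob 651 c [0.5273 0.2172 0.1536] rect [530.5 225.2] [30.5 44.7] 7.9 z [0.1323 0.1562 0.1665]
housing 417 c [0.527  0.2308 0.0586] rect [528.9 244.8] [40.5 84.5] 5.34 z [0.0545 0.0585 0.0643]
lever 472 c [0.5228 0.2807 0.0889] rect [523.3 274. ] [ 30.3 111.4] 4.85 z [0.0721 0.0898 0.1036]
cleaner 1304 c [0.7718 0.1319 0.08  ] rect [777.8 138.1] [47. 59.] 52.06 z [0.036  0.0824 0.1285]
driver 982 c [0.4267 0.0505 0.0194] rect [450.3  55.7] [143.3  23.5] 3.8 z [0.0104 0.0209 0.0256]
0.16770365974273077
```

View pics/c1.png

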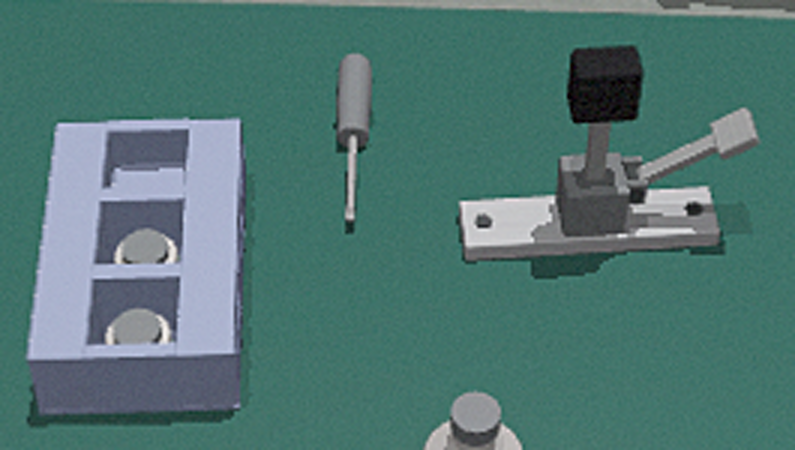

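```bash
cat >> h.py <<'E'
def pose():
    s=arm.observe(); return np.array(s['position']),R.from_rotvec(s['ee_rot']).as_matrix(),s
def to(target):
    p,M,s=pose(); return np.round(M.T@(np.array(target)-p),4)
def yaw():
    p,M,s=pose(); return np.degrees(np.arctan2(M[1,2],M[0,2]))
E
python3 - <<'E'
from h import *
p,M,s=pose(); print(np.round(M,4)); print(p,yaw(),to([.532,.226,.30]), s['clock'])
d=load('wrist0'); E=np.array(d['extrinsics']); print('cam pos in tool',M.T@(E[:3,3]-p)); print(M.T@E[:3,:3])
E
```

```text
[[-2.000e-04 -9.723e-01  2.338e-01]
 [-1.200e-03  2.338e-01  9.723e-01]
 [-1.000e+00 -1.000e-04 -1.200e-03]]
[0.14599637 0.60733671 0.22612904] 76.48169473951714 [-0.0735 -0.4645 -0.2806] 0.15
cam pos in tool [-0.15840777  0.07323169  0.00099989]
[[-4.92094478e-05  2.69448796e-01 -9.63014716e-01]
 [ 2.36215564e-04  9.63014694e-01  2.69448778e-01]
 [ 9.99999971e-01 -2.14219639e-04 -1.11037421e-04]]
```

>>> {"fn": "move_arm", "kwargs": {
  "steps": "-0.1 -0.23 -0.16 0.6 0; -0.104 -0.478 -0.325 1.217 0; -0.104 -0.478 -0.325 1.217 0; -0.104 -0.478 -0.325 1.217 0; -0.104 -0.478 -0.325 1.217 0; -0.104 -0.478 -0.325 1.217 0; -0.104 -0.478 -0.325 1.217 0; -0.104 -0.478 -0.325 1.217 0; -0.104 -0.478 -0.325 1.217 0; -0.104 -0.478 -0.325 1.217 0"
}}

```text
clock: 0.98
position: [0.422, 0.3031, 0.3029]
ee_rot: [-0.087, 1.569, 0.088]
force: [1.5, 0.3, -0.6]
width: 1.0
```

```bash
python3 - <<'E'
from h import *
print(yaw(),pose()[0],to([.535,.18,.33]), arm.observe()['joints'])
E
```

```text
6.379326164444957 [0.42199344 0.30305804 0.30292798] [-0.0271 -0.1348  0.0986] [-1.06814641  0.20285371  0.41991628  1.73547973 -0.08783731  1.22154292
 -0.51443627]
```

>>> {"fn": "move_arm", "kwargs": {
  "steps": "-0.027 -0.133 0.098 0 0; -0.027 -0.133 0.098 0 0; -0.027 -0.133 0.098 0 0; -0.027 -0.133 0.098 0 0; -0.027 -0.133 0.098 0 0; -0.027 -0.133 0.098 0 0; -0.027 -0.133 0.098 0 0"
}}

```text
clock: 1.57
position: [0.5337, 0.1846, 0.3291]
ee_rot: [-0.092, 1.57, 0.092]
force: [0.1, 0.8, 0.3]
width: 0.999
```

```bash
python3 - <<'E'
from h import *
print(yaw(),pose()[0],arm.observe()['dq'].round(3))
shot('wrist','w1'); print(yaw(),pose()[0])
E
```

```text
6.727458289136816 [0.53374616 0.18455792 0.32907221] [-0.027 -0.004 -0.021  0.01  -0.002  0.    -0.001]
6.833879185232143 [0.53328271 0.18541336 0.32901381]
```

View pics/w1.png

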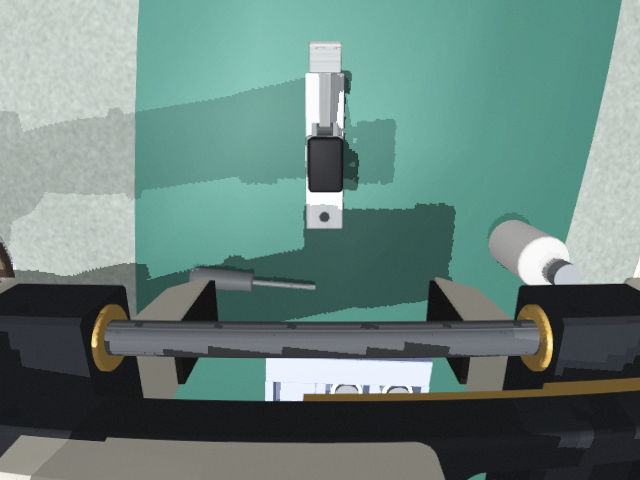

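The wrist view shows the knob at (325,165). The foot runs from (325,42) to (325,228), well aligned with the picture columns. The tray is partly hidden below, so I measure the gauge here and then go and look at the tray.

```bash
python3 - <<'E'
from h import *
d=load('w1');P=cloud(d);z=P[...,2];U,V=np.meshgrid(np.arange(640),np.arange(480))
G=(U>290)&(U<370)&(V>30)&(V<235)
for nm,m in [('knob',G&(z>.155)),('foot',G&(z>.009)&(z<.022)),('pad',G&(z>.085)&(z<.115)&(V<80)),('hous',G&(z>.052)&(z<.066)&(V>110))]:
    p=P[m]; r=cv2.minAreaRect((p[:,:2]*1000).astype(np.float32)); print(nm,len(p),np.round(r[0],1),np.round(r[1],1),round(r[2],2),np.round(np.percentile(p[:,2],[5,50,95]),4))
print(to([.52,-.125,.33]))
E
```

```text
knob 1987 [530.6 229. ] [29.3 43.9] 6.3 [0.1645 0.1674 0.1687]
foot 2800 [530.7 228.7] [ 44.1 179.4] 6.52 [0.015  0.0166 0.0181]
pad 1086 [520.4 319.3] [29.9 32.4] 6.53 [0.088  0.0968 0.1027]
hous 610 [528.9 241.8] [40.7 66. ] 6.81 [0.0549 0.0591 0.0644]
[-0.001  -0.3066 -0.0501]
```

>>> {"fn": "move_arm", "kwargs": {
  "steps": "0 -0.31 0.02 0 0; 0 -0.31 0.02 0 0; 0 -0.31 0.02 0 0; 0 -0.31 0.02 0 0; 0 -0.31 0.02 0 0; 0 -0.31 0.02 0 0; 0 -0.31 0.02 0 0; 0 -0.31 0.02 0 0; 0 -0.31 0.02 0 0; 0 -0.31 0.02 0 0"
}}

```text
clock: 2.45
position: [0.5902, -0.1206, 0.3291]
ee_rot: [-0.092, 1.57, 0.093]
force: [-0.4, 1.6, 0.6]
width: 1.003
```

```bash
python3 - <<'E'
from h import *
shot('wrist','w2'); print(yaw(),pose()[0])
E
```

```text
6.876858574008807 [ 0.59043979 -0.11907345  0.32905387]
```

View pics/w2.png

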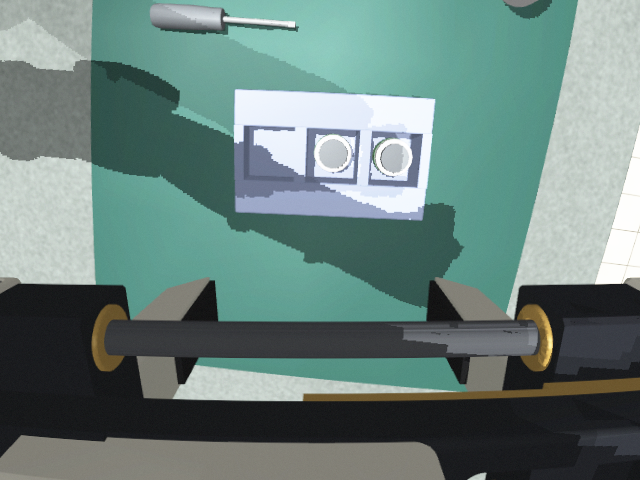

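The tray is fully in view: rim corners at about (235,90), (435,98), (423,220) and (235,212). The empty pocket is at about (272,153) and the vials are at (333,153) and (393,155).

```bash
python3 - <<'E'
from h import *
d=load('w2');P=cloud(d);z=P[...,2];U,V=np.meshgrid(np.arange(640),np.arange(480))
T=(U>225)&(U<445)&(V>80)&(V<230)
p=P[T&(z>.054)&(z<.066)]; print(np.percentile(p[:,2],[5,50,95]))
r=cv2.minAreaRect((p[:,:2]*1000).astype(np.float32)); print('rim',r)
c=np.array(r[0])/1000; a=np.radians(r[2] if r[2]<45 else r[2]-90)
Rt=np.array([[np.cos(a),np.sin(a)],[-np.sin(a),np.cos(a)]])
q=(P[...,:2]-c)@Rt.T
# rim material profile in tray frame: find pocket edges
m=T&(z>.055)&(z<.066)
band=m&(abs(q[...,1])<.02); print('x-hist rim in |y|<20',[(round(b,3),int(n)) for n,b in zip(*np.histogram(q[band][:,0],np.arange(-.106,.107,.004)))])
band=m&(abs(q[...,0]+.068)<.02); print('y-hist',[(round(b,3),int(n)) for n,b in zip(*np.histogram(q[band][:,1],np.arange(-.066,.067,.004)))])
b=T&(abs(q[...,1])<.015)&(abs(q[...,0]+.068)<.015); print('bottom z',np.percentile(z[b],[5,50,95]), 'at rim z med', np.median(p[:,2]))
for k in (-.068,0,.068): print(k,c+Rt.T@[k,0])
E
```

```text
[0.05892606 0.0604965  0.06188473]
rim ((595.435302734375, -75.39324188232422), (208.6146697998047, 131.10919189453125), 4.143904209136963)
x-hist rim in |y|<20 [(np.float64(-0.106), 81), (np.float64(-0.102), 148), (np.float64(-0.098), 166), (np.float64(-0.094), 13), (np.float64(-0.09), 0), (np.float64(-0.086), 0), (np.float64(-0.082), 0), (np.float64(-0.078), 0), (np.float64(-0.074), 0), (np.float64(-0.07), 0), (np.float64(-0.066), 0), (np.float64(-0.062), 0), (np.float64(-0.058), 0), (np.float64(-0.054), 0), (np.float64(-0.05), 0), (np.float64(-0.046), 0), (np.float64(-0.042), 93), (np.float64(-0.038), 146), (np.float64(-0.034), 145), (np.float64(-0.03), 56), (np.float64(-0.026), 0), (np.float64(-0.022), 0), (np.float64(-0.018), 0), (np.float64(-0.014), 0), (np.float64(-0.01), 0), (np.float64(-0.006), 0), (np.float64(-0.002), 0), (np.float64(0.002), 0), (np.float64(0.006), 0), (np.float64(0.01), 0), (np.float64(0.014), 0), (np.float64(0.018), 0), (np.float64(0.022), 0), (np.float64(0.026), 106), (np.float64(0.03), 141), (np.float64(0.034), 139), (np.float64(0.038), 68), (np.float64
[... 693 characters left out ...]
), 0), (np.float64(-0.018), 0), (np.float64(-0.014), 0), (np.float64(-0.01), 0), (np.float64(-0.006), 0), (np.float64(-0.002), 0), (np.float64(0.002), 0), (np.float64(0.006), 0), (np.float64(0.01), 0), (np.float64(0.014), 0), (np.float64(0.018), 0), (np.float64(0.022), 0), (np.float64(0.026), 78), (np.float64(0.03), 149), (np.float64(0.034), 151), (np.float64(0.038), 149), (np.float64(0.042), 154), (np.float64(0.046), 149), (np.float64(0.05), 154), (np.float64(0.054), 157), (np.float64(0.058), 158), (np.float64(0.062), 102)]
bottom z [0.02494135 0.02636028 0.02771526] at rim z med 0.06049649631752993
-0.068 [ 0.52761307 -0.08030704]
0 [ 0.5954353  -0.07539324]
0.068 [ 0.66325753 -0.07047944]
```

```bash
python3 - <<'E'
from h import *
print(to([.531,.2275,.22]),to([.531,.2275,.126]))
E
```

```text
[ 0.1095  0.3511 -0.0175] [ 0.2035  0.3509 -0.0174]
```

>>> {"fn": "move_arm", "kwargs": {
  "steps": "0.05 0.351 -0.0175 0.005 0; 0.05 0.351 -0.0175 0.005 0; 0.05 0.351 -0.0175 0.005 0; 0.05 0.351 -0.0175 0.005 0; 0.08 0.351 -0.0175 0.005 0; 0.09 0.351 -0.0175 0.005 0; 0.1 0.351 -0.0175 0.005 0; 0.1 0.351 -0.0175 0.005 0; 0.1 0.351 -0.0175 0.005 0; 0.1 0.351 -0.0175 0.005 0"
}}

```text
clock: 3.33
position: [0.5259, 0.2364, 0.2259]
ee_rot: [-0.099, 1.575, 0.102]
force: [-1.2, 1.1, -0.0]
width: 0.999
```

```bash
python3 - <<'E'
from h import *
print(yaw(),pose()[0],to([.531,.2275,.126])); d=shot('scene','s2'); crop(d,310,150,470,300,4,'c2')
E
```

```text
7.315229713285631 [0.52588807 0.23635324 0.22586514] [ 0.0998 -0.0097  0.0046]
```

View pics/c2.png

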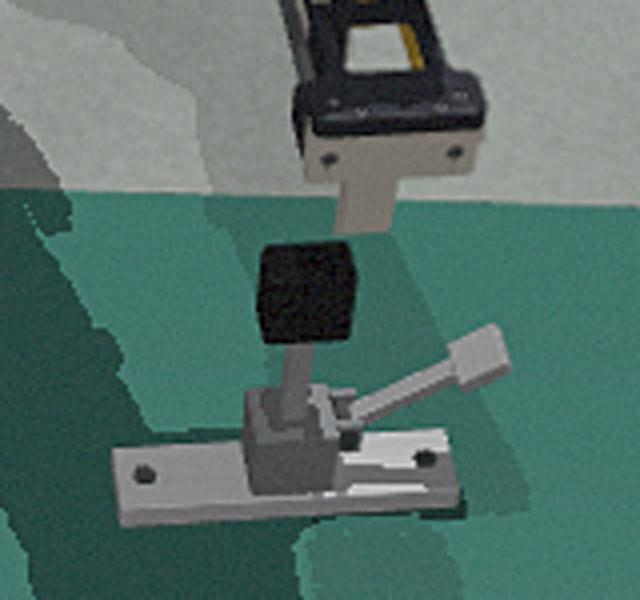

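The jaws are above the knob with room to spare. I let the arm settle before correcting.

>>> {"fn": "move_arm", "kwargs": {
  "steps": "0 0 0 0 0; 0 0 0 0 0; 0 0 0 0 0"
}}

```text
clock: 3.63
position: [0.532, 0.2248, 0.2303]
ee_rot: [-0.088, 1.568, 0.088]
force: [-0.0, -0.2, 0.4]
width: 0.999
```

```bash
python3 - <<'E'
from h import *
print(yaw(),pose()[0],to([.531,.2275,.126])); d=shot('scene','s2'); crop(d,310,150,470,300,4,'c2')
E
```

```text
6.420132716934068 [0.53204307 0.2247613  0.23026313] [ 0.1043  0.0028 -0.0008]
```

Settled. Now down over the knob, then close.

>>> {"fn": "move_arm", "kwargs": {
  "steps": "0.03 0.003 -0.001 0 0; 0.06 0.003 -0.001 0 0; 0.09 0.003 -0.001 0 0; 0.104 0.003 -0.001 0 0; 0.104 0.003 -0.001 0 0; 0.104 0.003 -0.001 0 0; 0.104 0.003 -0.001 0 0"
}}

```text
clock: 4.27
position: [0.5316, 0.228, 0.127]
ee_rot: [-0.087, 1.567, 0.089]
force: [0.3, 0.2, 0.5]
width: 1.003
```

```bash
python3 - <<'E'
from h import *
s=arm.observe();print(yaw(),pose()[0],s['force'])
E
```

```text
6.413396623968129 [0.53157893 0.22804363 0.12702213] [0.25833498 0.22991179 0.45561518]
```

>>> {"fn": "move_arm", "kwargs": {
  "steps": "0 0 0 0 255; 0 0 0 0 255; 0 0 0 0 255; 0 0 0 0 255; 0 0 0 0 255; 0 0 0 0 255; 0 0 0 0 255; 0 0 0 0 255; 0 0 0 0 255",
  "squeeze": 35
}}

```text
clock: 5.02
position: [0.5304, 0.2282, 0.1255]
ee_rot: [-0.089, 1.569, 0.089]
force: [-0.5, 0.0, 1.1]
width: 0.394
```

```bash
python3 - <<'E'
from h import *
s=arm.observe();print(yaw(),pose()[0],s['force'],s['width']*92)
d=shot('scene','s3'); crop(d,310,150,470,300,4,'c3')
E
```

```text
6.467005030100016 [0.53041886 0.22819943 0.12546758] [-0.52529169  0.02171359  1.05657005] 36.26874559295755
```

View pics/c3.png

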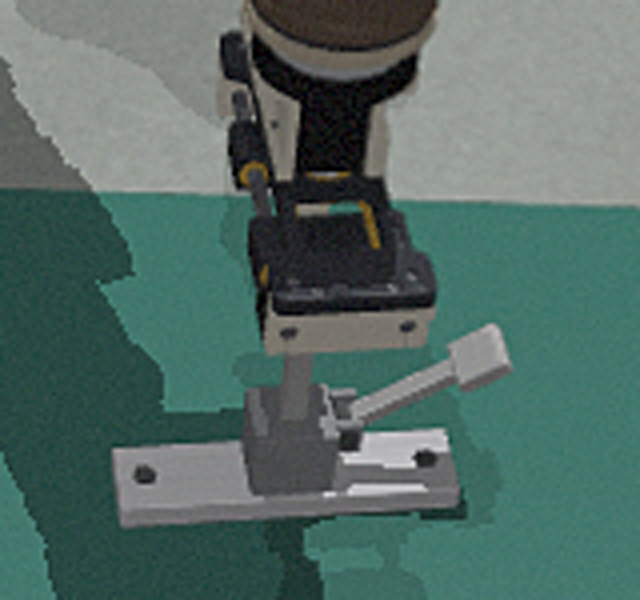

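>>> {"fn": "move_arm", "kwargs": {
  "steps": "0 0 0 0 255; 0 0 0 0 255; 0 0 0 0 255; 0 0 0 0 255; 0 0 0 0 255"
}}

```text
clock: 5.48
position: [0.5305, 0.2283, 0.1255]
ee_rot: [-0.089, 1.569, 0.089]
force: [0.8, 0.7, -0.2]
width: 0.306
```

>>> {"fn": "move_arm", "kwargs": {
  "steps": "-0.01 0 0 0 255; -0.02 0 0 0 255; -0.03 0 0 0 255; -0.03 0 0 0 255; -0.03 0 0 0 255"
}}

```text
clock: 5.9
position: [0.5308, 0.2285, 0.1564]
ee_rot: [-0.088, 1.568, 0.09]
force: [0.7, -0.4, -9.2]
width: 0.303
```

```bash
python3 - <<'E'
from h import *
s=arm.observe();print(yaw(),pose()[0],s['force'],s['ft_torque'],s['width']*92)
d=shot('scene','s4'); crop(d,310,150,470,300,4,'c4')
d=shot('side','sd4'); crop(d,180,100,340,310,3,'c4s')
E
```

```text
6.482109627554743 [0.53082803 0.22850777 0.15638797] [ 0.6813372  -0.44307318 -9.15582029] [-0.11079446  0.05759572 -0.01718713] 27.916998246415872
```

View pics/c4.png

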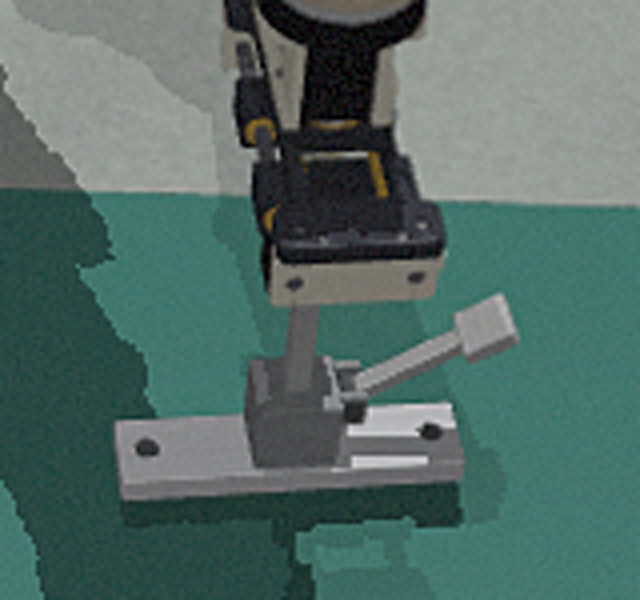

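View pics/c4s.png

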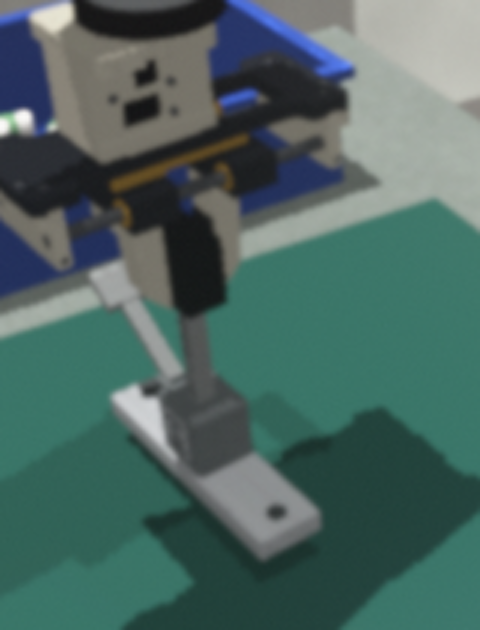

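The gauge hangs level and its weight reads about 9 N. I raise it further and carry it over.

>>> {"fn": "move_arm", "kwargs": {
  "steps": "-0.02 0 0 0 255; -0.045 0 0 0 255; -0.075 0 0 0 255; -0.075 0 0 0 255; -0.075 0 0 0 255"
}}

```text
clock: 6.42
position: [0.5312, 0.2285, 0.2312]
ee_rot: [-0.088, 1.567, 0.09]
force: [-1.0, -0.8, -9.3]
width: 0.303
```

```bash
python3 - <<'E'
from h import *
print(yaw(),pose()[0],to([.5275,-.0808,.232]))
E
```

```text
6.472869603781334 [0.53118313 0.22850974 0.23122169] [-0.0013 -0.3069 -0.0385]
```

>>> {"fn": "move_arm", "kwargs": {
  "steps": "0 -0.01 -0.001 0 255; 0 -0.03 -0.004 0 255; 0 -0.055 -0.007 0.01 255; 0 -0.08 -0.01 0.01 255; 0 -0.105 -0.013 0.02 255; 0 -0.13 -0.016 0.02 255; 0 -0.155 -0.019 0.02 255; 0 -0.18 -0.022 0.03 255; 0 -0.205 -0.026 0.03 255; 0 -0.23 -0.029 0.041 255"
}}

```text
clock: 7.25
position: [0.5255, -0.0055, 0.2284]
ee_rot: [-0.057, 1.574, 0.056]
force: [1.2, -0.2, -8.2]
width: 0.301
```

>>> {"fn": "move_arm", "kwargs": {
  "steps": "0 -0.025 -0.003 0 255; 0 -0.045 -0.006 0 255; 0 -0.06 -0.008 0 255; 0 -0.07 -0.009 0 255; 0 -0.076 -0.0095 0 255; 0 -0.077 -0.0095 0 255; 0 -0.077 -0.0095 0 255; 0 -0.077 -0.0095 0 255"
}}

```text
clock: 7.92
position: [0.5236, -0.0798, 0.2301]
ee_rot: [-0.057, 1.571, 0.058]
force: [-0.1, 0.8, -8.5]
width: 0.301
```

```bash
python3 - <<'E'
from h import *
print(yaw(),pose()[0],to([.5275,-.0808,.232]))
s=arm.observe();print(s['force'],s['clock'])
d=shot('scene','s5'); crop(d,170,150,330,340,3,'c5')
d=shot('side','sd5'); crop(d,240,100,500,430,2,'c5s')
E
```

```text
4.205694842273556 [ 0.52360079 -0.0797638   0.2300955 ] [-0.0019 -0.0013  0.0038]
[-0.11222163  0.84484826 -8.51811211] 7.9167
```

View pics/c5.png

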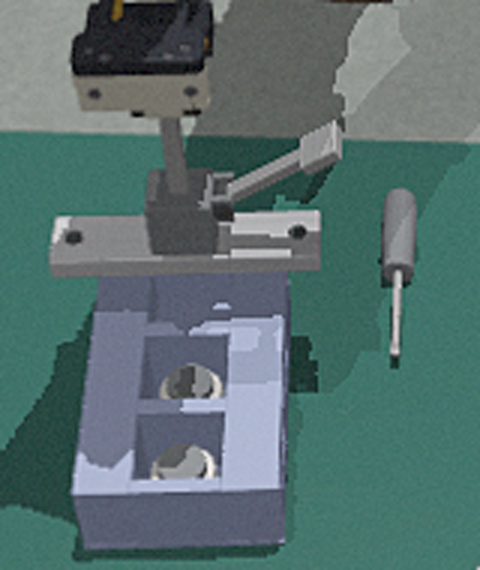

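View pics/c5s.png

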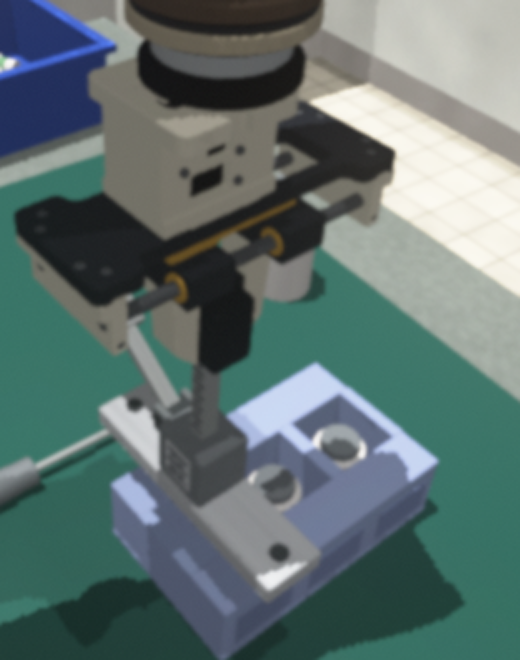

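The gauge hangs level over the empty pocket. I measure the foot against the tray in each camera, so the calibration errors cancel.

```bash
python3 - <<'E'
from h import *
def gb(P,m):
    p=P[m&np.isfinite(P[...,2])]; r=cv2.minAreaRect((p[:,:2]*1000).astype(np.float32)); return len(p),np.round(r[0],1),np.round(r[1],1),round(r[2],2),np.round(np.percentile(p[:,2],[5,50,95]),4)
for t,box in [('s5',(183,215,283,245)),('sd5',(285,285,405,405))]:
    d=load(t);P=cloud(d);z=P[...,2];U,V=np.meshgrid(np.arange(640),np.arange(480))
    G=(U>box[0])&(U<box[2])&(V>box[1])&(V<box[3])
    print(t,'foot',gb(P,G&(z>.102)&(z<.118)))
E
```

```text
s5 foot (1302, array([527.4, -81.8]), array([ 49.7, 179.4]), 4.56, array([0.1035, 0.1091, 0.113 ]))
sd5 foot (2886, array([523. , -81.2]), array([ 45.9, 179.7]), 4.27, array([0.1051, 0.1102, 0.1122]))
```

>>> {"fn": "move_arm", "kwargs": {
  "steps": "0 -0.0015 0.004 0 255; 0.01 -0.0015 0.004 0 255; 0.02 -0.0015 0.004 0 255; 0.025 -0.0015 0.004 0 255; 0.027 -0.0015 0.004 0 255; 0.027 -0.0015 0.004 0 255; 0.027 -0.0015 0.004 0 255"
}}

```text
clock: 8.6
position: [0.5276, -0.0824, 0.2034]
ee_rot: [-0.056, 1.57, 0.056]
force: [-0.3, 0.1, -8.3]
width: 0.309
```

```bash
python3 - <<'E'
from h import *
print(yaw(),pose()[0],to([.5275,-.0808,.197]))
s=arm.observe();print(s['force'],s['clock'])
d=shot('scene','s6'); crop(d,170,150,330,340,3,'c6')
d=shot('side','sd6'); crop(d,240,150,500,430,2.3,'c6s')
E
```

```text
4.1086701937487105 [ 0.52760291 -0.08235691  0.20337051] [0.0064 0.0016 0.    ]
[-0.27788328  0.05259964 -8.31882579] 8.6
```

View pics/c6s.png

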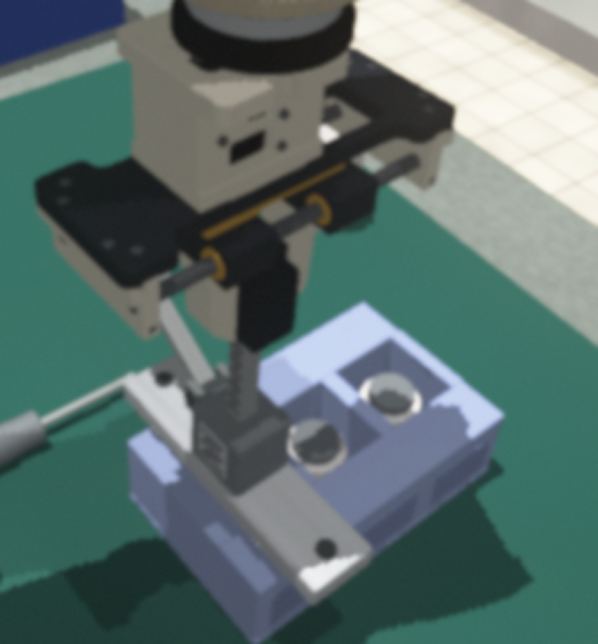

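>>> {"fn": "move_arm", "kwargs": {
  "steps": "0.002 0.001 0 0 255; 0.004 0.001 0 0 255; 0.006 0.001 0 0 255; 0.007 0.001 0 0 255; 0.008 0.001 0 0 255; 0.009 0.001 0 0 255; 0.010 0.001 0 0 255; 0.011 0.001 0 0 255; 0.012 0.001 0 0 255; 0.012 0.001 0 0 255"
}}

```text
clock: 9.53
position: [0.5276, -0.0812, 0.1916]
ee_rot: [-0.056, 1.57, 0.057]
force: [-3.2, 1.3, 2.5]
width: 0.306
```

```bash
python3 - <<'E'
from h import *
print(yaw(),pose()[0])
s=arm.observe();print(s['force'],s['ft_torque'],s['clock'])
def gb(P,m):
    p=P[m&np.isfinite(P[...,2])]; r=cv2.minAreaRect((p[:,:2]*1000).astype(np.float32)); return len(p),np.round(r[0],1),np.round(r[1],1),round(r[2],2),np.round(np.percentile(p[:,2],[5,50,95]),4)
for t,n,box in [('s7','scene',(183,225,283,255)),('sd7','side',(285,305,405,420))]:
    d=shot(n,t);P=cloud(d);z=P[...,2];U,V=np.meshgrid(np.arange(640),np.arange(480))
    G=(U>box[0])&(U<box[2])&(V>box[1])&(V<box[3])
    print(t,'foot',gb(P,G&(z>.069)&(z<.083)))
crop(load('s7'),170,150,330,340,3,'c7');crop(load('sd7'),240,150,500,430,2.3,'c7s')
E
```

```text
4.1261031032992 [ 0.5276117  -0.08119782  0.19158435]
[-3.23714227  1.27701517  2.46443582] [ 0.10188983  1.11600518 -0.02177555] 9.5333
s7 foot (1200, array([531.4, -82.5]), array([ 49.5, 178.9]), 3.69, array([0.0705, 0.0745, 0.0785]))
sd7 foot (2646, array([526.8, -83. ]), array([ 45.3, 179.6]), 4.05, array([0.0719, 0.0754, 0.0775]))
```

View pics/c7s.png

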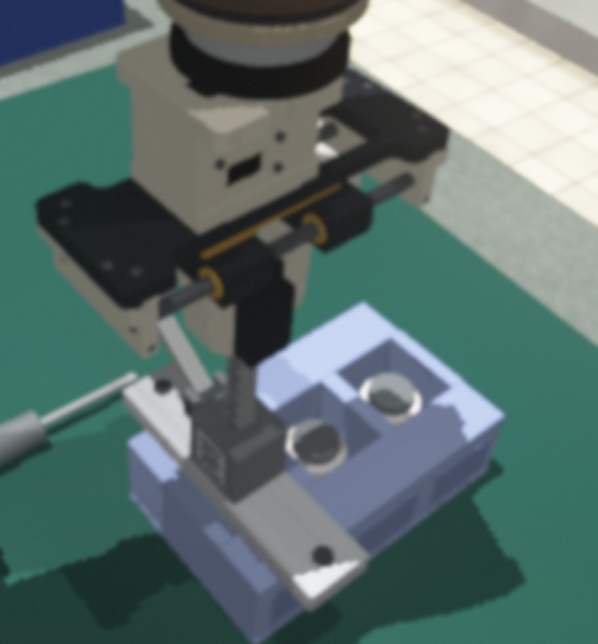

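View pics/c7.png

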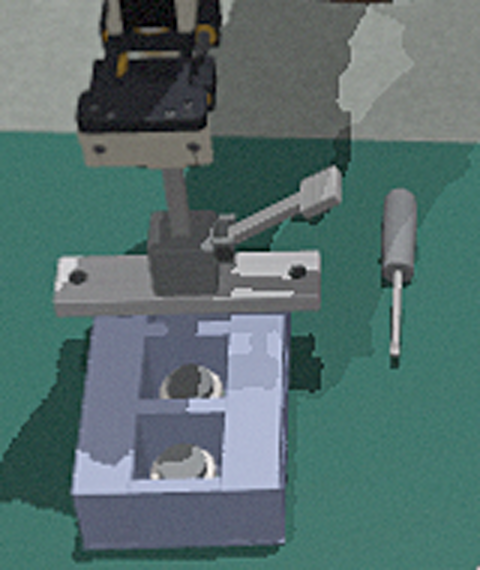

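The foot is seated on the rim: it sits within about 1 mm of the pocket middle in both cameras, and its yaw matches. Now I slide the probe down.

>>> {"fn": "move_arm", "kwargs": {
  "steps": "0.003 0 0 0 255; 0.007 0 0 0 255; 0.011 0 0 0 255; 0.015 0 0 0 255; 0.019 0 0 0 255; 0.023 0 0 0 255; 0.027 0 0 0 255; 0.03 0 0 0 255; 0.03 0 0 0 255"
}}

```text
clock: 10.38
position: [0.5277, -0.0813, 0.1606]
ee_rot: [-0.057, 1.57, 0.056]
force: [0.2, 0.2, -7.3]
width: 0.304
```

>>> {"fn": "move_arm", "kwargs": {
  "steps": "0.001 0 0 0 255; 0.002 0 0 0 255; 0.003 0 0 0 255; 0.004 0 0 0 255; 0.005 0 0 0 255; 0.005 0 0 0 255"
}}

```text
clock: 10.88
position: [0.5276, -0.0813, 0.1564]
ee_rot: [-0.056, 1.57, 0.056]
force: [-2.6, 1.0, 0.0]
width: 0.304
```

The forces look odd (−7 N, then 0), so I look.

```bash
python3 - <<'E'
from h import *
s=arm.observe();print(s['force'],s['ft_torque'],s['clock'])
crop(shot('scene','s8'),170,150,330,340,3,'c8');crop(shot('side','sd8'),240,150,500,430,2.3,'c8s')
E
```

```text
[-2.64252194  1.03313994  0.01368326] [0.03716668 0.52572029 0.0142452 ] 10.8833
```

View pics/c8s.png

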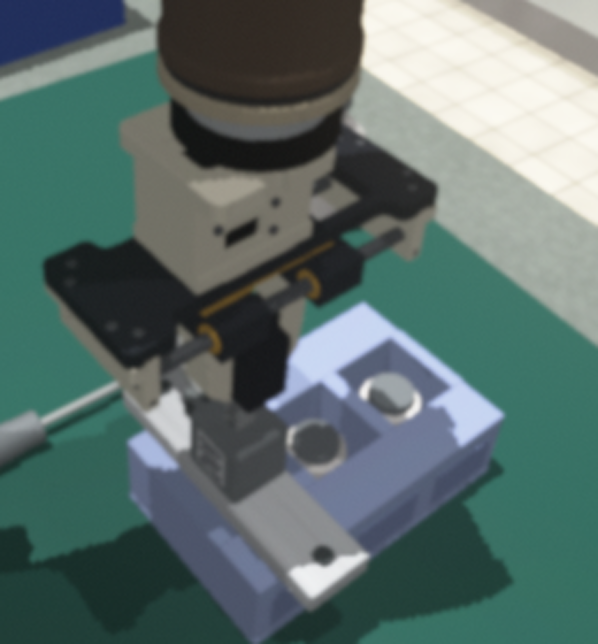

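View pics/c8.png

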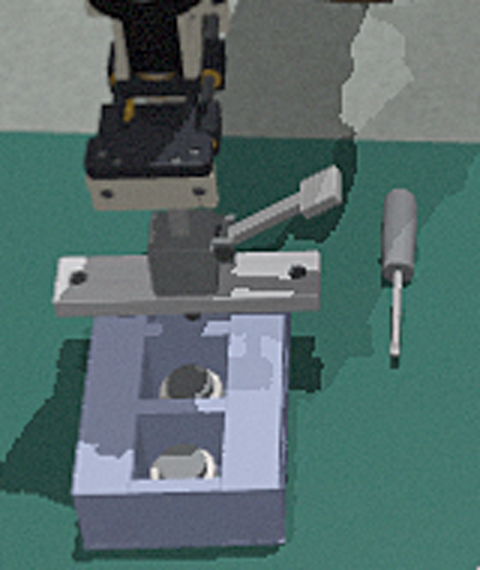

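The gauge is still seated; the force sign just follows the friction direction. I carry on in small steps.

>>> {"fn": "move_arm", "kwargs": {
  "steps": "0.001 0 0 0 255; 0.002 0 0 0 255; 0.003 0 0 0 255; 0.004 0 0 0 255; 0.005 0 0 0 255"
}}

```text
clock: 11.4
position: [0.5277, -0.0813, 0.1514]
ee_rot: [-0.057, 1.57, 0.057]
force: [-2.8, 0.6, 2.9]
width: 0.305
```

>>> {"fn": "move_arm", "kwargs": {
  "steps": "0.0007 0 0 0 255; 0.0014 0 0 0 255; 0.002 0 0 0 255"
}}

```text
clock: 11.65
position: [0.5277, -0.0813, 0.1495]
ee_rot: [-0.056, 1.57, 0.056]
force: [-2.0, 0.4, 1.7]
width: 0.299
```

>>> {"fn": "move_arm", "kwargs": {
  "steps": "0.0005 0 0 0 255; 0.001 0 0 0 255; 0.0015 0 0 0 255"
}}

```text
clock: 11.9
position: [0.5276, -0.0813, 0.148]
ee_rot: [-0.056, 1.57, 0.056]
force: [-2.8, 0.8, 2.8]
width: 0.301
```

>>> {"fn": "move_arm", "kwargs": {
  "steps": "0.0005 0 0 0 255; 0.001 0 0 0 255"
}}

```text
clock: 12.07
position: [0.5277, -0.0813, 0.147]
ee_rot: [-0.057, 1.57, 0.056]
force: [-2.4, 0.0, 4.3]
width: 0.304
```

>>> {"fn": "move_arm", "kwargs": {
  "steps": "0.0005 0 0 0 255; 0.001 0 0 0 255"
}}

```text
clock: 12.23
position: [0.5277, -0.0813, 0.1462]
ee_rot: [-0.056, 1.57, 0.057]
force: [-5.3, 0.4, 13.3]
width: 0.304
```

>>> {"fn": "move_arm", "kwargs": {
  "steps": "0.0005 0 0 0 255; 0.0005 0 0 0 255"
}}

```text
clock: 12.4
position: [0.5278, -0.0813, 0.1462]
ee_rot: [-0.056, 1.57, 0.057]
force: [-4.6, 1.7, 11.9]
width: 0.306
```

The tip touched at TCP z ≈ 0.146. The force rose sharply to about 12 N, which agrees with the depth picture (pocket about 34 mm deep). I release now.

>>> {"fn": "move_arm", "kwargs": {
  "steps": "0 0 0 0 80; 0 0 0 0 80; 0 0 0 0 80; 0 0 0 0 0; 0 0 0 0 0; 0 0 0 0 0; 0 0 0 0 0"
}}

```text
clock: 12.98
position: [0.5277, -0.0813, 0.1455]
ee_rot: [-0.057, 1.57, 0.056]
force: [0.5, 1.0, -0.5]
width: 0.761
```

```bash
python3 - <<'E'
from h import *
s=arm.observe();print(s['force'],s['ft_torque'],s['clock'],s['width'],pose()[0])
crop(shot('scene','s9'),170,150,330,340,3,'c9');crop(shot('side','sd9'),240,150,500,430,2.3,'c9s')
E
```

```text
[ 0.53559866  0.97881301 -0.4826085 ] [-0.1058884   0.02778247 -0.01243457] 12.9833 0.7607920295797881 [ 0.52766553 -0.08128471  0.14545351]
```

View pics/c9s.png

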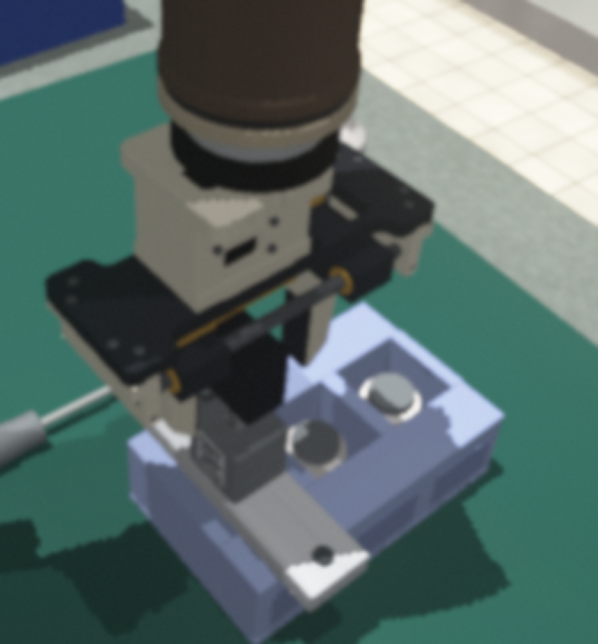

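>>> {"fn": "move_arm", "kwargs": {
  "steps": "0 0 0 0 0; -0.01 0 0 0 0; -0.03 0 0 0 0; -0.06 0 0 0 0; -0.1 0 0 0 0; -0.13 0 0 0 120; -0.13 0 0 0 255; -0.13 0 0 0 255; -0.13 0 0 0 255",
  "squeeze": 10
}}

```text
clock: 13.83
position: [0.5274, -0.0812, 0.2757]
ee_rot: [-0.056, 1.57, 0.057]
force: [-0.0, 1.2, -0.7]
width: 0.759
```

```bash
python3 - <<'E'
from h import *
s=arm.observe();print(s['force'],s['clock'],s['width'],pose()[0],yaw())
shot('wrist','w9');crop(shot('scene','s10'),170,150,330,340,3,'c10')
E
```

```text
[-0.01627216  1.15454637 -0.72578314] 13.8333 0.7594344127996988 [ 0.52735502 -0.08116374  0.27567843] 4.124548091161607
```

View pics/w9.png

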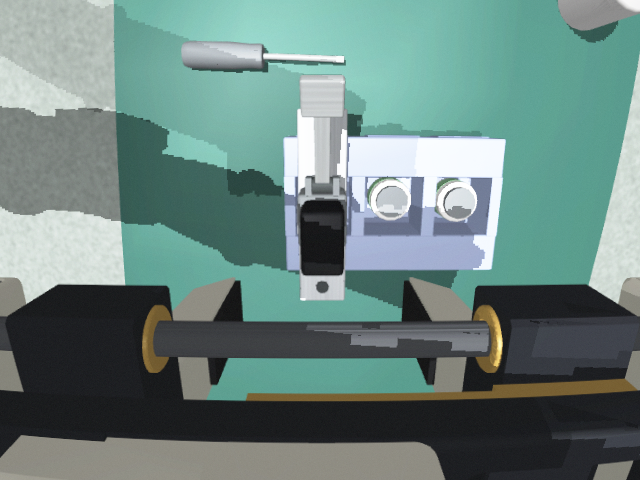

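View pics/c10.png

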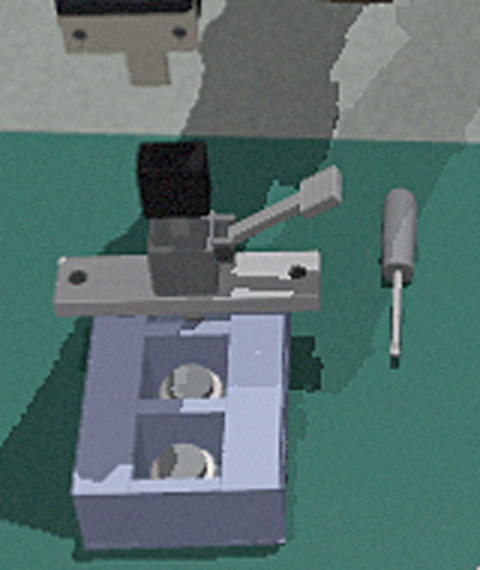

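The gauge stands square on the tray. The wrist view has the knob at (323,237), the lever pad at (322,95), and both vials and the driver unmoved. I measure the pad, knob top and foot.

```bash
python3 - <<'E'
from h import *
d=load('w9');P=cloud(d);z=P[...,2];U,V=np.meshgrid(np.arange(640),np.arange(480))
G=(U>290)&(U<355)&(V>65)&(V<305)
for nm,m in [('knob',G&(z>.170)&(V>190)),('foot',G&(z>.070)&(z<.082)),('pad',G&(z>.145)&(V<118)),('rim',(U>280)&(U<510)&(V>130)&(V<275)&(z>.055)&(z<.066))]:
    p=P[m]; r=cv2.minAreaRect((p[:,:2]*1000).astype(np.float32)); print(nm,len(p),np.round(r[0],1),np.round(r[1],1),round(r[2],2),np.round(np.percentile(p[:,2],[2,50,98]),4))
r=np.radians(4.1)
for yy,zz in[(.093,.161),(.106,.115)]: print([.5277-np.sin(r)*yy,-.0813+np.cos(r)*yy,zz], to([.5277-np.sin(r)*yy,-.0813+np.cos(r)*yy,zz]))
E
```

```text
knob 2980 [526.9 -80.3] [29.4 43.4] 4.02 [0.1754 0.1882 0.1898]
foot 3355 [526.9 -80.8] [ 44.2 178.5] 4.07 [0.0747 0.0765 0.0782]
pad 1899 [520.3  12.9] [30. 27.] 3.9 [0.1492 0.1572 0.1632]
rim 15267 [595.3 -75.4] [209.1 129.8] 4.26 [0.0582 0.0605 0.0622]
[np.float64(0.5210507376770601), np.float64(0.011461992812577787), 0.161] [0.1137 0.0927 0.001 ]
[np.float64(0.5201212709007352), np.float64(0.024428722990680066), 0.115] [0.1597 0.1057 0.0011]
```

>>> {"fn": "move_arm", "kwargs": {
  "steps": "0 0.04 0.001 0 255; 0 0.08 0.001 0 255; 0 0.101 0.001 0 255; 0.03 0.101 0.001 0 255; 0.06 0.101 0.001 0 255; 0.08 0.101 0.001 0 255; 0.08 0.101 0.001 0 255; 0.08 0.101 0.001 0 255; 0.08 0.101 0.001 0 255; 0.08 0.101 0.001 0 255"
}}

```text
clock: 14.77
position: [0.5222, 0.0193, 0.1968]
ee_rot: [-0.056, 1.568, 0.056]
force: [0.3, 0.2, 0.7]
width: 0.008
```

>>> {"fn": "move_arm", "kwargs": {
  "steps": "0 0 0 0 255; 0 0 0 0 255; 0 0 0 0 255; 0 0 0 0 255"
}}

```text
clock: 15.1
position: [0.5215, 0.0196, 0.1959]
ee_rot: [-0.056, 1.569, 0.057]
force: [0.5, -0.5, -0.4]
width: 0.002
```

```bash
python3 - <<'E'
from h import *
s=arm.observe();print(s['force'],s['clock'],s['width'],pose()[0],yaw())
r=np.radians(4.1)
for yy,zz in[(.101,.166),(.104,.115)]: print(to([.527-np.sin(r)*yy,-.0813+np.cos(r)*yy,zz]))
crop(shot('scene','s11'),170,150,330,340,3,'c11');crop(shot('side','sd11'),240,150,500,430,2.3,'c11s')
E
```

```text
[ 0.51861099 -0.4726849  -0.40517864] 15.1 0.001865317511886071 [0.5215458  0.01955792 0.19590714] 4.118290848379759
[ 0.0299  0.     -0.0018]
[ 0.0809  0.003  -0.0018]
```

View pics/c11.png

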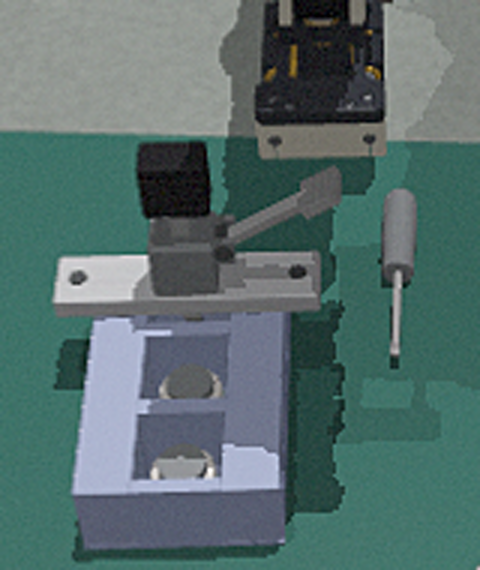

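View pics/c11s.png

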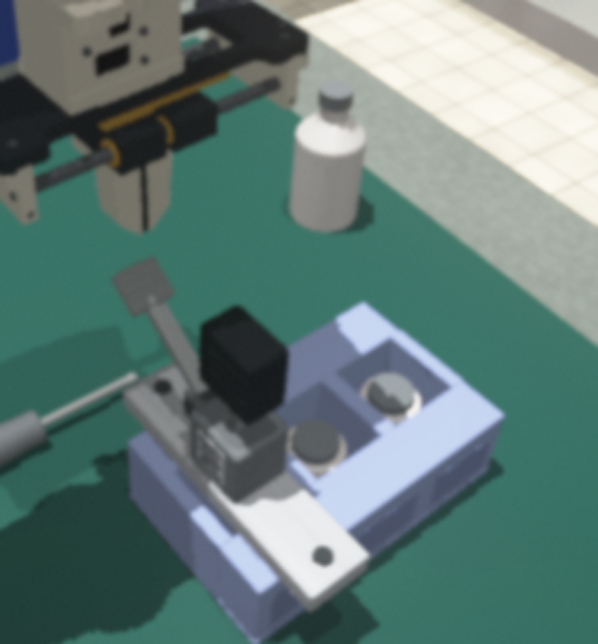

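The shut fingers are above the lever pad. I press down in small steps.

>>> {"fn": "move_arm", "kwargs": {
  "steps": "0.01 0 -0.0015 0 255; 0.02 0 -0.0015 0 255; 0.027 0 -0.0015 0 255; 0.032 0 -0.0015 0 255; 0.036 0 -0.0015 0 255; 0.04 0 -0.0015 0 255; 0.044 0 -0.0015 0 255; 0.048 0.001 -0.0015 0 255"
}}

```text
clock: 15.87
position: [0.5201, 0.0204, 0.1474]
ee_rot: [-0.056, 1.569, 0.056]
force: [-0.9, 1.4, 1.6]
width: 0.005
```

>>> {"fn": "move_arm", "kwargs": {
  "steps": "0.003 0 0 0 255; 0.006 0.001 0 0 255; 0.009 0.001 0 0 255; 0.012 0.001 0 0 255; 0.015 0.002 0 0 255; 0.018 0.002 0 0 255; 0.021 0.002 0 0 255; 0.024 0.002 0 0 255"
}}

```text
clock: 16.53
position: [0.5196, 0.0225, 0.1232]
ee_rot: [-0.056, 1.57, 0.057]
force: [0.3, 1.1, 1.6]
width: 0.005
```

>>> {"fn": "move_arm", "kwargs": {
  "steps": "0.002 0 0 0 255; 0.004 0 0 0 255; 0.005 0 0 0 255; 0.006 0 0 0 255"
}}

```text
clock: 16.87
position: [0.5196, 0.0225, 0.1174]
ee_rot: [-0.056, 1.57, 0.057]
force: [-0.4, 1.0, 0.9]
width: 0.005
```

>>> {"fn": "move_arm", "kwargs": {
  "steps": "0.0005 0 0 0 255; 0.001 0 0 0 255; 0.001 0 0 0 255"
}}

```text
clock: 17.12
position: [0.5196, 0.0224, 0.1165]
ee_rot: [-0.057, 1.57, 0.056]
force: [0.2, 0.1, 0.4]
width: 0.008
```

```bash
python3 - <<'E'
from h import *
crop(shot('scene','s12'),170,150,330,340,3,'c12')
s=arm.observe();print(s['force'],s['ft_torque'])
E
```

```text
[0.61229847 0.30043053 0.17837865] [-0.02264643  0.10890632 -0.01692147]
```

View pics/c12.png

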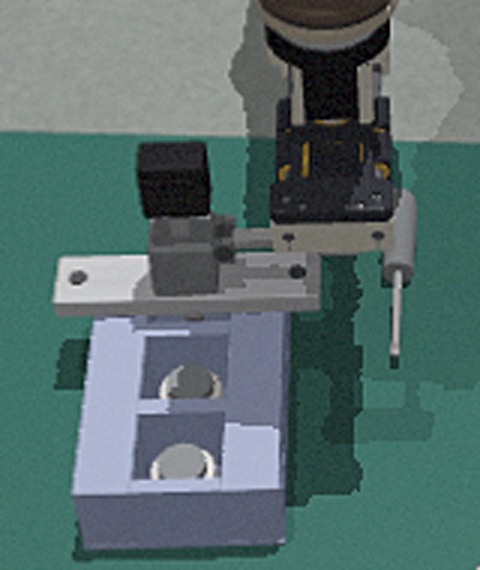

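The lever is following and is nearly level. I continue in 0.5 mm steps until the force rises at the stop.

>>> {"fn": "move_arm", "kwargs": {
  "steps": "0.0005 0 0 0 255; 0.001 0 0 0 255; 0.001 0 0 0 255"
}}

```text
clock: 17.42
position: [0.5196, 0.0224, 0.1155]
ee_rot: [-0.057, 1.57, 0.056]
force: [-0.5, 0.6, 1.4]
width: 0.006
```

>>> {"fn": "move_arm", "kwargs": {
  "steps": "0.0005 0 0 0 255; 0.001 0 0 0 255; 0.001 0 0 0 255"
}}

```text
clock: 17.67
position: [0.5199, 0.0224, 0.115]
ee_rot: [-0.056, 1.57, 0.057]
force: [-2.9, 0.6, 9.8]
width: 0.006
```

The stop is reached at z = 0.115 with about 10 N, as the geometry predicts. I retreat and check.

>>> {"fn": "move_arm", "kwargs": {
  "steps": "-0.005 0 0 0 255; -0.02 0 0 0 255; -0.05 0 0 0 255; -0.085 0 0 0 255; -0.12 0 0 0 255; -0.16 0 0 0 255; -0.16 -0.06 0 0 255; -0.16 -0.09 0 0 255; -0.16 -0.09 0 0 255; -0.16 -0.09 0 0 255"
}}

```text
clock: 18.5
position: [0.5257, -0.0716, 0.2751]
ee_rot: [-0.053, 1.569, 0.05]
force: [0.7, 0.7, 0.6]
width: 0.002
```

```bash
python3 - <<'E'
from h import *
s=arm.observe();print(s['force'],s['clock'],pose()[0])
d=shot('wrist','w13');P=cloud(d);z=P[...,2]
crop(shot('scene','s13'),170,150,330,340,3,'c13');crop(shot('side','sd13'),240,150,500,430,2.3,'c13s')
U,V=np.meshgrid(np.arange(640),np.arange(480))
G=(U>290)&(U<355)&(V>60)&(V<310)
for nm,m in [('knob',G&(z>.17)),('foot',G&(z>.070)&(z<.082)),('pad',G&(z>.1)&(V<150)&(z<.16))]:
    p=P[m]; 
    if len(p)<20: print(nm,len(p)); continue
    r=cv2.minAreaRect((p[:,:2]*1000).astype(np.float32)); print(nm,len(p),np.round(r[0],1),np.round(r[1],1),round(r[2],2),np.round(np.percentile(p[:,2],[2,50,98]),4))
E
```

```text
[0.6796451  0.73925207 0.55610643] 18.5 [ 0.52568885 -0.0715845   0.27506023]
knob 4354 [525.9 -67.3] [29.4 68.7] 3.58 [0.1765 0.189  0.358 ]
foot 2624 [526.9 -80.6] [ 44.3 178.2] 4.1 [0.0747 0.0765 0.0782]
pad 1989 [520.2  12. ] [29.7 53.8] 2.3 [0.113  0.1151 0.1168]
```

View pics/w13.png

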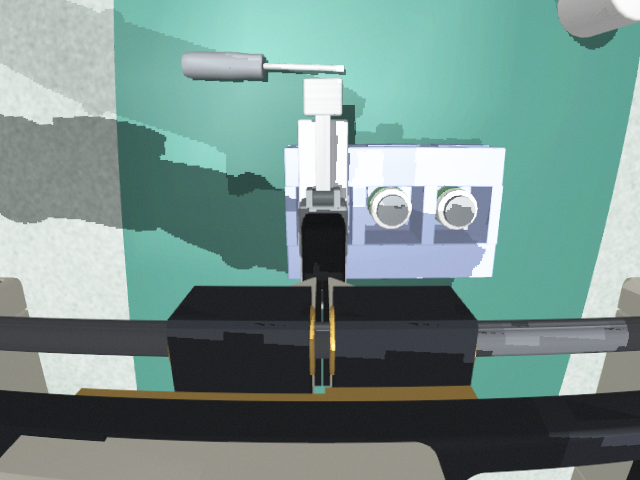

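View pics/c13.png

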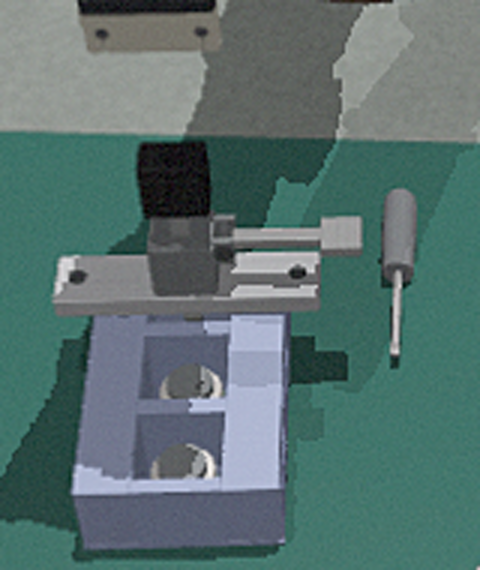

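View pics/c13s.png

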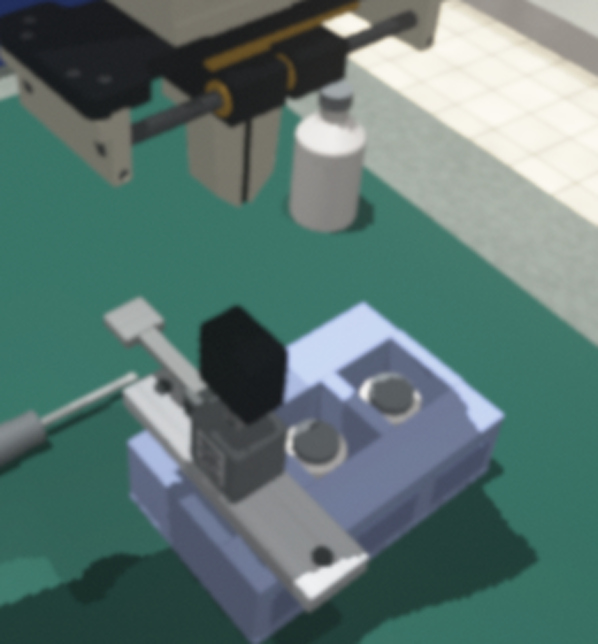

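```bash
python3 - <<'E'
from h import *
U,V=np.meshgrid(np.arange(640),np.arange(480))
for a,b,box in [('s10','s13',(214,196,241,225)),('sd11','sd13',(325,282,366,335))]:
    for t in (a,b):
        d=load(t);z=cloud(d)[...,2];m=(U>box[0])&(U<box[2])&(V>box[1])&(V<box[3])&(z>.18)&(z<.2); print(t,m.sum(),np.median(z[m]))
for t in('w9','w13'):
    z=cloud(load(t))[...,2];m=(U>306)&(U<340)&(V>212)&(V<255)&(z>.18)&(z<.2);print(t,m.sum(),np.median(z[m]))
E
```

```text
s10 270 0.1862574055522611
s13 269 0.18596061934652042
sd11 718 0.18656980705036796
sd13 721 0.18657195889166567
w9 1375 0.18841829722999776
w13 1022 0.18829631908436417
```

The knob height is unchanged to within 0.3 mm, the lever is level, the foot is flat, and the arm is clear. I hand in.

```bash
python3 -c "
from h import *
print(arm.sign_off(), arm.observe()['clock'])"
```

```text
the job is handed in; nothing more can be done
the job is handed in; nothing more can be done
```

The gauge is standing on the tray over the empty pocket, with the probe on the pocket bottom and the clamp lever fully down. I handed the job in shortly after 18.5 s, within the 46 s limit; the tool gave no verdict.

- **Placing:** I lifted the gauge by its knob and set the foot flat on the rim. It stands within about 1 mm of the pocket centre and is square to the tray to about 0.2°.
- **Probe:** Contact with the pocket bottom came at about 34 mm below the rim, where the force rose to about 13 N. The depth image had given the same depth. I then let go of the knob.
- **Lever:** I pressed it with the shut fingers to its stop, at about 10 N. The pad is level at 0.115 m, where the geometry says "fully down" should be.
- **Last checks:** The knob height changed by no more than 0.3 mm when the lever went down, and the foot did not move. In the pictures, the vials, driver and bottle look undisturbed, and the arm was clear of everything. I inferred that the tip is still touching from the knob height; I did not see the contact directly.
- **Disagreements:** The scene and side cameras differ by 3–4 mm in absolute position, so I compared gauge and tray within each camera. The force readings were noisy, and the sign flipped once from probe friction while I was pushing it down.

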